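# Shift the bead polisher into third

## Task

The gearstick of the bead-polishing machine stands somewhere in the left leg of its H-shaped gate. Push it with closed fingertips or the outside of the fingers, never pinching it, to the neutral cross channel, across to the right leg, then forward (away from you) fully home into the third slot, the far right one, without letting it dip into the fourth slot (near right) on the way. Then move clear, leaving everything else on the machine and bench where it is.

Things in the scene. Friction and masses are not known exactly. Their poses are not given: they have to be found in the camera images.
- machine: Bead-polishing machine, fixed, origin at the bench under gate_centre. Axes: x forward (away from the robot), y left, z up. Green gearbox 200 mm in x, 240 mm in y, top face 108 mm above the bench, bearing the gate plate and gearstick; a steel polishing drum, 158 mm high, lies on its left from y = 150 to 350 mm
- gate_centre (a point): Centre of the H-shaped gate, on the upper face of the steel gate plate (110 x 100 mm), 120 mm above the bench; axes as the machine's. Opening: legs at y = +22 and -22 mm, 16 mm wide, x = -30 to +30 mm, joined by the neutral cross channel x = -10 to +10 mm; inner corners rounded 5 mm. Slots: first far left, second near left, third far right, fourth near right
- third_slot (a point): Where the middle of the stick's shaft crosses the gate plate's upper face when home in the third slot (far right end of the H): x = +24, y = -22 mm from gate_centre in the machine's axes
- grip (a point): Centre of the gearstick's black grip: square bar 32 x 32 mm, 75 mm tall, flat sides facing the machine's x and y, on a 12 mm round steel shaft. Upright, it spans 142 to 218 mm above the bench with this point at 180 mm. The stick pivots 160 mm below this point, 20 mm above the bench, under gate_centre. z points up along the stick
- across (a joint): Sideways lean of the gearstick, rad: 0 upright, positive leans right (machine's -y). About -0.23 in the left leg, +0.23 in the right leg (36 mm of travel at the grip to each side). Friction: about 3 N at the grip moves it, and it stays where it is left
- fore (a joint): Fore-and-aft lean of the gearstick, rad: 0 is neutral (in line with the cross channel, which gives about +-0.04 of play), positive leans forward (machine's +x). Slots end at about +0.25 (first, third) and -0.25 (second, fourth), about 40 mm of travel at the grip each way. Same friction; it stays where it is left
- jar: Bystander: amber glass jar with a steel lid, 40 mm across, 45 mm tall, standing on the gearbox at its far right corner; origin at its underside
- cup: Bystander: small steel cup of bead blanks, 48 mm across, 34 mm tall, standing on the gearbox at its near left corner; origin at its underside
- basket: Bystander: round steel basket of bead blanks, 150 mm across, 45 mm tall, right of the machine; origin at its underside
- hammer: Bystander: hammer lying on the bench right of the machine, handle toward the robot; origin near its middle
- file: Bystander: screwdriver with a dark wooden handle, about 200 mm long, lying on the bench in front of the machine to the right; origin near its middle
- oil: Bystander: white bottle, 56 mm across, 150 mm tall, left of the machine; origin at its underside

How it is judged:
On the way:
1. the gearstick has been pushed across to the right leg of the gate (value of joint across above 0.17 rad), for 0.1 s.
At the end, for the whole second after the job is handed in: The gearstick rests in the third slot (far right): sideways lean above 0.19 rad and forward lean above 0.205 rad (within about 8 mm, at the grip, of the slot's end), at rest (value of joint across above 0.19 rad and value of joint fore above 0.205 rad and velocity of joint fore between -0.05 and 0.05 rad/s); the robot touches nothing.
It fails at once if the gearstick dips into the fourth slot (near right): right lean above 0.1 and backward lean beyond 0.12 rad (value of joint across above 0.1 rad and value of joint fore below -0.12 rad).
It fails at once if the grip is pinched: fingers press on two opposite sides of it at once ((contact force between the fingers and fore_c1 above 1.5 N and contact force between the fingers and fore_c2 above 1.5 N) or (contact force between the fingers and fore_c3 above 1.5 N and contact force between the fingers and fore_c4 above 1.5 N)).
It fails at once if a bystander is lifted, carried or pushed more than 25 mm (distance of any of jar, cup, basket, hammer, file, oil from where it was at the start of the episode above 0.025 m).
It also fails if it takes over 64 s, if anything falls off the work surface, if the arm or the gripper's body presses on something with over 40 N, if the wrist force passes 120 N, or if a joint passes its speed limit or range.

## Robot

A 6-joint arm with a two-finger parallel gripper is mounted at the origin on the work surface. World frame = base frame: x ahead of the robot, y to its left, z up, the work surface at z = 0. Lengths are in m, angles in rad, forces in N, time in s.
With the tool pointing down it reaches from about 0.325 to 0.85 m from the base axis. Payload 15.5 kg.
Tool frame: the origin (TCP) lies on the centre line of the jaws, within the pads' length; the fingertips stand manip.finger_overhang ahead of it and the grasp point (between the pads) lies 8 mm behind it (manip.finger_overhang is the distance from the TCP to the fingertips, in m); z points along the fingers, y is the direction in which the jaws open and shut (so a half turn about z gives the same grasp; the last joint's range is limited). The gripper opens to 91 mm and grips with 3 to 60 N. Pads are 32 mm wide; open, the fingers measure 118 mm over their backs; the gripper's body (76 mm by 178 mm) begins 60 mm behind the grasp point.
Start: joints at [1.204, 0.494, 1.345, -0, 1.302, -0.096], TCP at [0.167, 0.602, 0.225] pointing down, gripper open.
Joint ranges: [-2.91, 2.91], [-0.82, 2.16], [0.22, 2.67], [-1.22, 4.37], [0.12, 2.79], [-3.08, 3.08]. Speed limits (rad/s): [1.89, 1.89, 2.57, 3.01, 3.01, 3.01].

## Interface

Orientations are given as a unit quaternion [w, x, y, z].
In Python, from cell import manip gives the robot as it stands.
- The arm moves only by the tool apply_moves, never from a script. Its argument "increments" is a list of rows, each an object of numbers: "tx", "ty", "tz": the shift along the tool's x, y, z in mm; "spin": the turn about the tool's z in rad. A call has exactly 10 rows; each row is the pose to reach, as a shift and turn from the pose commanded when the call began, along the tool's axes at that moment; what a row does not reach only later rows make up. A row lasts 1/12 s, in which the tool goes at most 41.7 mm and 7.16 degrees, less where a joint would pass 70% of its speed; a pose out of reach is approached as far as the arm can. A call with a gripper value outside its range is refused whole. "grip" is the gripper's target within -1 to 1 (fully open at 1, half-way at 0, shut at -1), set as the call begins (left out, the last holds). The fingers move at their own pace and stop on an object; "force" is the grip in N (left out, the last holds). Time passes only in rows, so rows that repeat a pose let the fingers close, or fill a call up. It gives the time, the measured TCP pose, the force and the opening at its end, in the units of the state.
- manip.get_obs(): the state, without advancing time (a new reading comes with each control period).
- manip.camera(name): name is "side" or "top" or "wrist"; returns a dict with "img" (420x560x3 uint8, red, green, blue), "fov_y" (degrees; the focal length in pixels is half the picture's height over the tangent of half this angle, whatever the lens; pixels are square), "cx", "cy" (the principal point, pixels), "origin" and "attitude" of the camera in the world. Camera axes: x right, y down, z forward; pixel columns grow to the right and rows downward; lengths in m; the calibration is good to about 2 mm. The wrist camera is an equidistant fisheye: a pixel r from the principal point sees the ray r / f radians off the axis. A picture is of the moment at which its call begins. There is no depth.
- manip.sign_off(): hands the job in, once; it reports no verdict.
The state is a dict: "t": time; "q": joint angles; "dq": joint speeds; "effort": joint torques, N m; "position": TCP position; "orientation": TCP orientation; "wrist_force": force on the tool from outside, world axes, zero at the start; "ft_torque": the same for the moment, N m; "grip_width": finger opening in m.
Only numpy, scipy, OpenCV 4.12 (cv2) and the standard library are available. Lean on these libraries where they do the work, as an engineer would, in place of code of your own. Each camera call takes 0.05 s, during which the arm holds its last target.

## Working session

There is one attempt and no reset: what is moved stays moved. The work goes in short steps, Python scripts to look and compute and a tool call to move; the robot and the scene stay as the last step left them, time stands still between calls to the robot, and variables do not carry over. Pictures are saved under pics/ and viewed, and the job is handed in when it is done.

Besides the shell and the picture viewer there is one more tool, called in YAML: its name, and indented under it one key for each argument. apply_moves: Moves the arm, as the interface text tells. Its arguments: {"type":"object","properties":{"increments":{"type":"array","items":{"type":"object","properties":{"tx":{"type":"number"},"ty":{"type":"number"},"tz":{"type":"number"},"spin":{"type":"number"}}}},"grip":{"type":"number"},"force":{"type":"number"}},"required":["increments"]}

```bash
mkdir -p pics; python3 - <<'E'
from cell import manip
import cv2
o=manip.get_obs();print(o, manip.finger_overhang)
for n in ("side","top","wrist"):
    c=manip.camera(n);cv2.imwrite(f"pics/{n}0.png",c["img"][:,:,::-1]);print(n,{k:v for k,v in c.items() if k!="img"})
E
```

```text
{'t': 0.0, 'q': array([ 1.20449237e+00,  4.94192676e-01,  1.34611205e+00,  7.25397940e-06,
        1.30247787e+00, -9.54786420e-02]), 'dq': array([-1.02729254e-03, -8.69563791e-05, -1.14987014e-03,  6.98538947e-04,
        5.93718594e-04, -8.11287697e-04]), 'effort': array([-3.16242506e-03, -8.78834653e+01, -3.81876433e+01,  7.03218975e-02,
        5.29179897e-02, -2.29525642e-05]), 'position': array([0.16706019, 0.60189621, 0.22433881]), 'orientation': array([-1.39559798e-04,  1.35000132e-01,  9.90845402e-01, -5.78380506e-04]), 'wrist_force': array([-0.82452721,  0.34585532,  0.09949802]), 'ft_torque': array([-0.02807374, -0.02816719,  0.02630357]), 'grip_width': 0.09123996883019227} 0.011
side {'fov_y': 57.37555508010939, 'cx': 277.7815347113625, 'cy': 211.3554568047797, 'origin': array([0.41407343, 0.69361323, 0.87340401]), 'attitude': array([ 0.02654858, -0.04804769,  0.92987572, -0.36375505])}
top {'fov_y': 50.0926406284188, 'cx': 275.17691837520186, 'cy': 208.17849637179248, 'origin': array([0.33003954, 0.03921217, 1.70070547]), 'attitude': array([-0.03279384,  0.71005778, -0.70214436,  0.04166294])}
wrist {'fov_y': 65.70646984690485, 'cx': 275.88845046015035, 'cy': 207.01351822046888, 'origin': array([0.09788004, 0.6202526 , 0.38343954]), 'attitude': array([0.10023592, 0.78972588, 0.60048204, 0.07554541])}
```

View pics/side0.png

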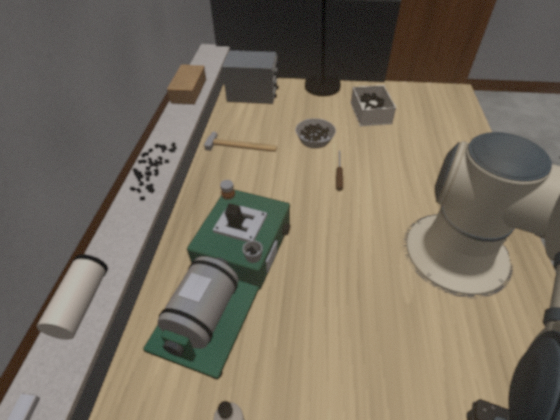

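View pics/top0.png

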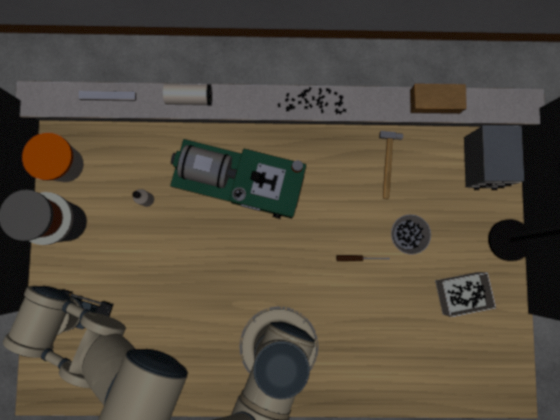

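The top view shows the machine, slightly yawed, around (267,180), with the plate near (268,181) and the stick leaning left. The side view shows the plate near (240,222). I'll zoom in on both.

```bash
cat > h.py <<'E'
import numpy as np,cv2
from scipy.spatial.transform import Rotation as R
def rot(q): return R.from_quat([q[1],q[2],q[3],q[0]]).as_matrix()
def ray(c,u,v):
    f=210/np.tan(np.radians(c['fov_y'])/2)
    d=np.array([(u-c['cx'])/f,(v-c['cy'])/f,1.]);return rot(c['attitude'])@d
def atz(c,u,v,z):
    d=ray(c,u,v);return c['origin']+d*(z-c['origin'][2])/d[2]
def proj(c,p):
    f=210/np.tan(np.radians(c['fov_y'])/2)
    q=rot(c['attitude']).T@(np.asarray(p)-c['origin']);return np.array([f*q[0]/q[2]+c['cx'],f*q[1]/q[2]+c['cy']])
def crop(c,x0,y0,w,h,s,name):
    im=c['img'][y0:y0+h,x0:x0+w,::-1];cv2.imwrite(name,cv2.resize(im,None,fx=s,fy=s,interpolation=cv2.INTER_CUBIC))
E
python3 - <<'E'
from h import *
from cell import manip
c=manip.camera('top');crop(c,220,135,100,90,6,'pics/t1.png')
c=manip.camera('side');crop(c,180,170,120,100,6,'pics/s1.png')
E
```

```text
(no output)
```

View pics/t1.png

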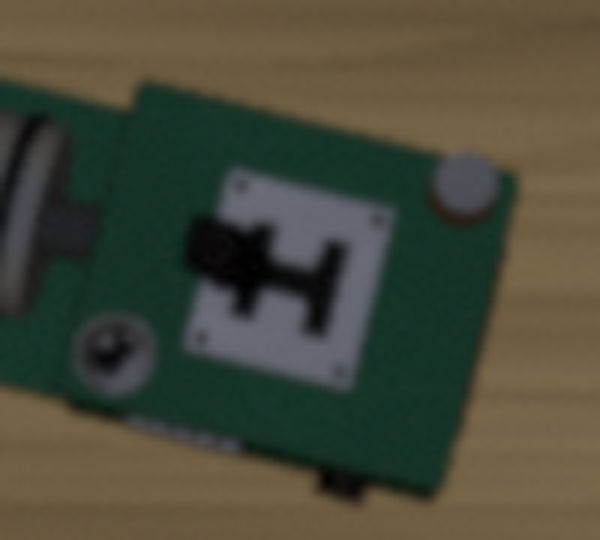

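View pics/s1.png

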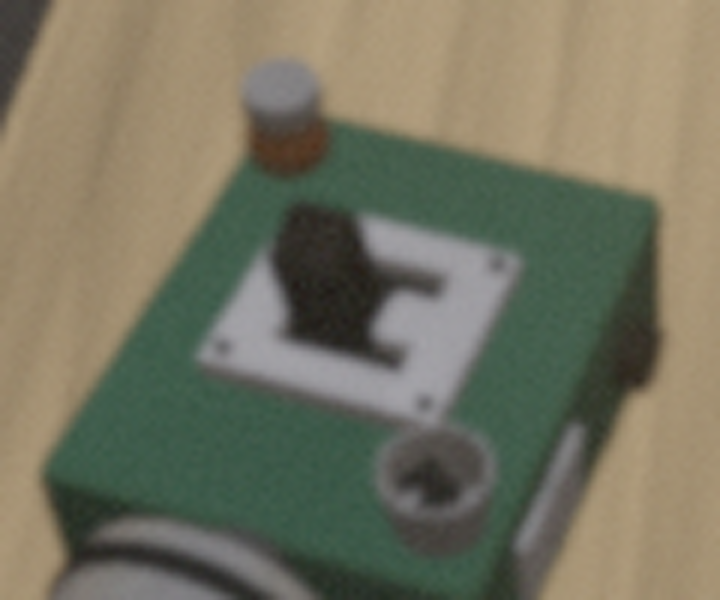

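```bash
cat > fit.py <<'E'
from h import *
from cell import manip
from scipy.optimize import least_squares
T=manip.camera('top');S=manip.camera('side')
t=lambda u,v:(220+(u+.5)/6-.5,135+(v+.5)/6-.5); s=lambda u,v:(180+(u+.5)/6-.5,170+(v+.5)/6-.5)
P=lambda a,b,z:np.array([a,b,z])
obs=[(T,t(232,168),P(.05,.055,.12)),(T,t(397,208),P(.05,-.055,.12)),(T,t(350,390),P(-.05,-.055,.12)),(T,t(183,350),P(-.05,.055,.12)),
(T,t(143,82),P(.1,.12,.108)),(T,t(518,175),P(.1,-.12,.108)),(T,t(435,497),P(-.1,-.12,.108)),(T,t(68,405),P(-.1,.12,.108)),
(S,s(522,260),P(-.05,-.055,.12)),(S,s(198,355),P(.05,.055,.12)),(S,s(437,422),P(-.05,.055,.12)),
(S,s(657,203),P(-.1,-.12,.108)),(S,s(47,478),P(.1,.12,.108))]
# plate could be 100 x by 110 y or reverse: try both
def M(p,X):
    c,n=np.cos(p[2]),np.sin(p[2]);return np.array([p[0]+c*X[0]-n*X[1],p[1]+n*X[0]+c*X[1],X[2]])
for sw in (0,1):
  def res(p,w=None):
    r=[]
    for c,uv,X in obs:
        X=X.copy()
        if sw and X[2]==.12: X[0]*=1.1;X[1]/=1.1
        r+=list(proj(c,M(p,X))-uv)
    return np.array(r)
  f=least_squares(res,[.6,0,-.2],loss='soft_l1');print(sw,f.x,f.cost);print(res(f.x).reshape(-1,2).round(1).tolist())
  if sw==0: best=f.x
np.save('m.npy',best)
E
python3 fit.py
```

```text
0 [ 0.59135157  0.04627149 -0.2281467 ] 20.3813020584045
[[-1.7, 2.2], [0.7, 2.7], [1.9, -0.6], [-0.4, -1.2], [-1.0, -0.3], [1.2, -0.2], [2.1, -0.1], [-2.1, -0.7], [0.1, -1.7], [2.5, 3.2], [-1.1, 1.9], [2.8, -1.4], [-1.1, -0.1]]
1 [ 0.59352154  0.04636578 -0.23163342] 10.379956904533355
[[0.0, 0.5], [-0.3, 0.5], [0.1, -0.1], [0.6, -0.2], [-0.8, -1.0], [1.2, -0.6], [2.0, -0.7], [-2.2, -1.5], [0.5, 0.0], [0.7, 1.2], [0.6, 1.0], [2.1, -1.3], [-2.1, -0.3]]
```

```bash
cat >> fit.py <<'E'
print('---plate only')
sw=1
obs=[o for o in obs if o[2][2]==.12]
f=least_squares(res,[.6,0,-.2]);print(f.x,f.cost,res(f.x).reshape(-1,2).round(1).tolist())
m=f.x;np.save('m.npy',m)
def draw(ac,fo,c):
    im=c['img'][:,:,::-1].copy()
    # stick
    Rx=R.from_euler('y',fo).as_matrix()@R.from_euler('x',ac).as_matrix() # across+ -> -y
    def G(X): 
        q=Rx@np.array(X);return M(m,q+np.array([0,0,.02]))
    cs=[(a,b,z) for a in(-.016,.016) for b in(-.016,.016) for z in(.122,.198)]
    return np.array([proj(c,G(x)) for x in cs])
def over(ac,fo,c,box,name,s=6):
    x0,y0,w,h=box
    im=cv2.resize(c['img'][y0:y0+h,x0:x0+w,::-1],None,fx=s,fy=s,interpolation=cv2.INTER_CUBIC)
    p=draw(ac,fo,c);p=((p+.5-[x0,y0])*s-.5).astype(int)
    for i in range(8):
        for j in range(i):
            if bin(i^j).count('1')==1: cv2.line(im,tuple(map(int,p[i])),tuple(map(int,p[j])),(0,255,255),1)
    cv2.imwrite(name,im)
import sys
ac,fo=float(sys.argv[1]),float(sys.argv[2]);tag=sys.argv[3]
over(ac,fo,T,(220,135,100,90),f'pics/ot{tag}.png');over(ac,fo,S,(180,170,120,100),f'pics/os{tag}.png')
a=cv2.imread(f'pics/ot{tag}.png');b=cv2.imread(f'pics/os{tag}.png')[:540]
o=np.hstack([a,b]);cv2.imwrite(f'pics/o{tag}.png',cv2.resize(o,(792,324)))
E
python3 fit.py -0.23 0.0 a|tail -1
```

```text
[ 0.59468053  0.04547799 -0.23986087] 1.396243546647702 [[0.4, 0.1], [0.0, 0.4], [0.2, -0.4], [0.8, -0.7], [0.2, -0.1], [0.2, 0.8], [-0.1, 0.7]]
```

View pics/oa.png

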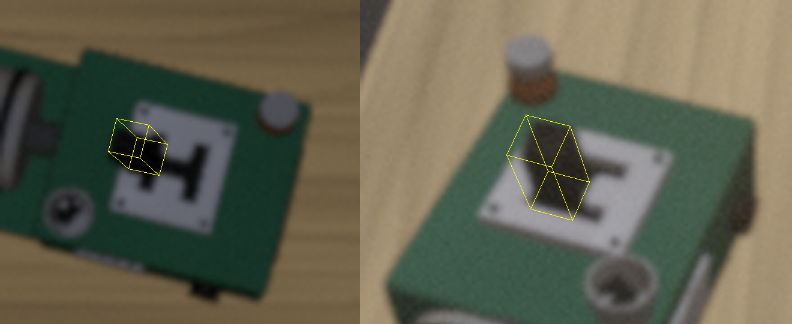

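```bash
sed -i 's/(792,324)/(800,358)/' fit.py; python3 fit.py -0.23 -0.08 b|tail -1; python3 - <<'E'
import cv2,numpy as np
a=cv2.imread('pics/otb.png')[150:400,100:400];b=cv2.imread('pics/osb.png')[150:400,200:500]
o=np.clip(np.hstack([a,b]).astype(float)*1.8,0,255).astype(np.uint8)
cv2.imwrite('pics/ob2.png',cv2.resize(o,(792,330)))
E
```

```text
[ 0.59468053  0.04547799 -0.23986087] 1.396243546647702 [[0.4, 0.1], [0.0, 0.4], [0.2, -0.4], [0.8, -0.7], [0.2, -0.1], [0.2, 0.8], [-0.1, 0.7]]
```

View pics/ob2.png

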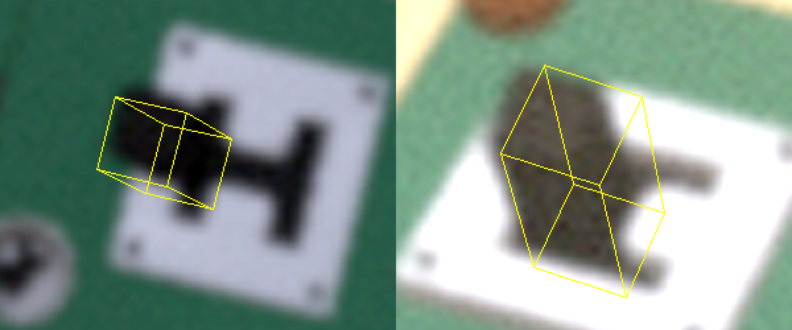

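```bash
for f in 0.03 0.0 -0.03; do python3 fit.py -0.215 $f c$f >/dev/null; done; python3 - <<'E'
import cv2,numpy as np
rows=[]
for f in ('0.03','0.0','-0.03'):
    a=cv2.imread(f'pics/otc{f}.png')[170:370,130:370];b=cv2.imread(f'pics/osc{f}.png')[180:380,240:480]
    rows.append(np.vstack([a,b]))
o=np.clip(np.hstack(rows).astype(float)*1.8,0,255).astype(np.uint8)
cv2.imwrite('pics/oc2.png',cv2.resize(o,(720,400)))
E
```

```text
(no output)
```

View pics/oc2.png

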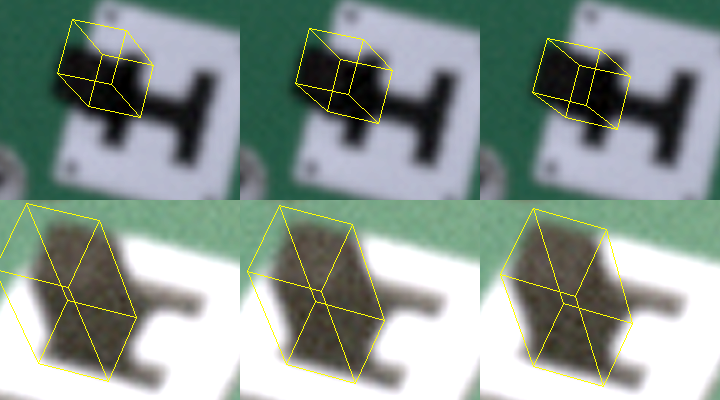

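The fit puts the gate at (0.595, 0.045) with yaw −0.24. The stick is at about across −0.22, fore −0.04, close to neutral. Next I work out the approach.

```bash
cat > go.py <<'E'
from h import *
from cell import manip
import sys
m=np.load('m.npy');o=manip.get_obs()
def w2m(p):
    c,n=np.cos(m[2]),np.sin(m[2]);d=p-np.array([m[0],m[1],0]);return np.array([c*d[0]+n*d[1],-n*d[0]+c*d[1],d[2]])
def m2w(X):
    c,n=np.cos(m[2]),np.sin(m[2]);return np.array([m[0]+c*X[0]-n*X[1],m[1]+n*X[0]+c*X[1],X[2]])
Rm=rot(o['orientation']);print('t',round(o['t'],2),'mach mm',(w2m(o['position'])*1e3).round(1),'ytool ang off',np.arctan2(-Rm[0,1],Rm[1,1])-m[2],'F(mach)',(R.from_euler('z',-m[2]).apply(o['wrist_force'])).round(1),'grip',o['grip_width'].round(4))
if len(sys.argv)>3:
    t=m2w(np.array(list(map(float,sys.argv[1:4])))/1e3)
    print('world',t.round(3),'delta tool mm',(Rm.T@(t-o['position'])*1e3).round(1))
E
python3 go.py 0 90 230; python3 - <<'E'
from h import *
from cell import manip
T=manip.camera('top');print(atz(T,142,197,.08))
E
```

```text
[0.5365032  0.50258142 0.08      ]Traceback (most recent call last):
  File "go.py", line 9, in <module>
    Rm=rot(o['orientation']);print('t',round(o['t'],2),'mach mm',(w2m(o['position'])*1e3).round(1),'ytool ang off',np.arctan2(-Rm[0,1],Rm[1,1])-m[2],'F(mach)',(R.from_euler('z',-m[2]).apply(o['wrist_force'])).round(1),'grip',o['grip_width'].round(4))
                                                                                                                                                                                                                                 ^^^^^^^^^^^^^^^^^^^^^
AttributeError: 'float' object has no attribute 'round'
```

```bash
sed -i "s/o\['grip_width'\].round(4)/round(o['grip_width'],4)/" go.py; python3 go.py -8 90 230
```

```text
t 0.9 mach mm [-547.5  439.3  224.9] ytool ang off -0.030921155118962457 F(mach) [-0.2  0.9 -0.1] grip 0.0911
world [0.608 0.135 0.23 ] delta tool mm [-550.1 -332.4   -5.1]
```

apply_moves:
  increments:
    - {"tx": -20, "ty": -12, "tz": -3, "spin": -0.003}
    - {"tx": -53, "ty": -32, "tz": -6, "spin": -0.006}
    - {"tx": -86, "ty": -52, "tz": -10, "spin": -0.009}
    - {"tx": -119, "ty": -72, "tz": -10, "spin": -0.012}
    - {"tx": -152, "ty": -92, "tz": -10, "spin": -0.015}
    - {"tx": -185, "ty": -112, "tz": -10, "spin": -0.018}
    - {"tx": -218, "ty": -132, "tz": -10, "spin": -0.021}
    - {"tx": -251, "ty": -152, "tz": -10, "spin": -0.024}
    - {"tx": -284, "ty": -172, "tz": -10, "spin": -0.028}
    - {"tx": -317, "ty": -192, "tz": -10, "spin": -0.031}
  grip: -1
  force: 30

```text
t: 1.73
position: [0.4223, 0.3309, 0.2351]
orientation: [0.0, 0.119, 0.993, 0.0]
wrist_force: [1.0, 1.1, -0.3]
grip_width: 0.0273
```

```bash
python3 go.py -8 90 235
```

```text
t 1.73 mach mm [-235.2  236.3  235.1] ytool ang off 0.00034229440446781334 F(mach) [ 0.7  1.3 -0.3] grip 0.0273
world [0.608 0.135 0.235] delta tool mm [-2.272e+02 -1.464e+02  2.000e-01]
```

apply_moves:
  increments:
    - {"tx": -30, "ty": -19}
    - {"tx": -60, "ty": -38}
    - {"tx": -90, "ty": -57}
    - {"tx": -120, "ty": -76}
    - {"tx": -150, "ty": -95}
    - {"tx": -178, "ty": -112}
    - {"tx": -200, "ty": -127}
    - {"tx": -216, "ty": -136}
    - {"tx": -220, "ty": -140}
    - {"tx": -220, "ty": -140}

```text
invalid input
```

```bash
python3 go.py -8 90 235; python3 - <<'E'
from h import *
from cell import manip
c=manip.camera('wrist');cv2.imwrite('pics/w1.png',c['img'][:,:,::-1]);print({k:v for k,v in c.items() if k!='img'})
c=manip.camera('top');crop(c,200,115,130,120,6,'pics/t2.png')
c=manip.camera('side');crop(c,160,140,130,120,5,'pics/s2.png')
E
```

```text
t 1.73 mach mm [-235.2  236.3  235.1] ytool ang off 0.00034229440446781334 F(mach) [ 0.7  1.3 -0.3] grip 0.0273
world [0.608 0.135 0.235] delta tool mm [-2.272e+02 -1.464e+02  2.000e-01]
{'fov_y': 65.70646984690485, 'cx': 275.88845046015035, 'cy': 207.01351822046888, 'origin': array([0.35246655, 0.34688607, 0.39413571]), 'attitude': array([0.09876589, 0.78027832, 0.61266932, 0.07776462])}
```

View pics/w1.png

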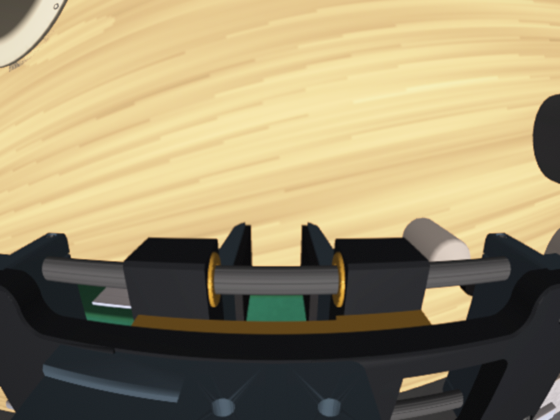

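View pics/s2.png

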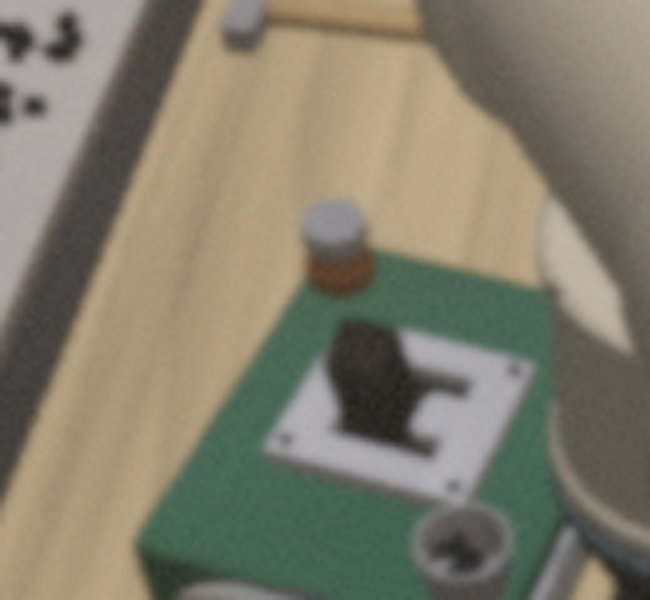

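The last call was refused, probably because its rows left out keys. I'm resending it with every key filled in.

apply_moves:
  increments:
    - {"tx": -20, "ty": -13, "tz": 0, "spin": 0}
    - {"tx": -50, "ty": -32, "tz": 0, "spin": 0}
    - {"tx": -80, "ty": -51, "tz": 0, "spin": 0}
    - {"tx": -110, "ty": -70, "tz": 0, "spin": 0}
    - {"tx": -140, "ty": -89, "tz": 0, "spin": 0}
    - {"tx": -170, "ty": -108, "tz": 0, "spin": 0}
    - {"tx": -195, "ty": -125, "tz": 0, "spin": 0}
    - {"tx": -212, "ty": -136, "tz": 0, "spin": 0}
    - {"tx": -220, "ty": -140, "tz": 0, "spin": 0}
    - {"tx": -220, "ty": -140, "tz": 0, "spin": 0}
  grip: -1
  force: 30

```text
t: 2.72
position: [0.6025, 0.1439, 0.2347]
orientation: [0.0, 0.12, 0.993, 0.0]
wrist_force: [-1.0, -0.6, -0.4]
grip_width: 0.0003
```

```bash
python3 - <<'E'
from h import *
from cell import manip
c=manip.camera('wrist');cv2.imwrite('pics/w2.png',c['img'][:,:,::-1])
c=manip.camera('top');crop(c,200,115,130,120,5,'pics/t3.png')
c=manip.camera('side');crop(c,160,140,130,120,5,'pics/s3.png')
E
python3 go.py -8 90 235
```

```text
t 2.87 mach mm [-17.9  98.7 234.8] ytool ang off 0.0011859287911847594 F(mach) [0.  0.4 0.5] grip 0.0002
world [0.608 0.135 0.235] delta tool mm [-9.9 -8.7 -0.2]
```

View pics/w2.png

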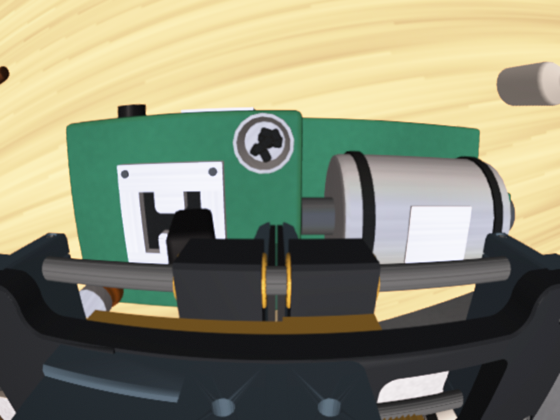

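View pics/s3.png

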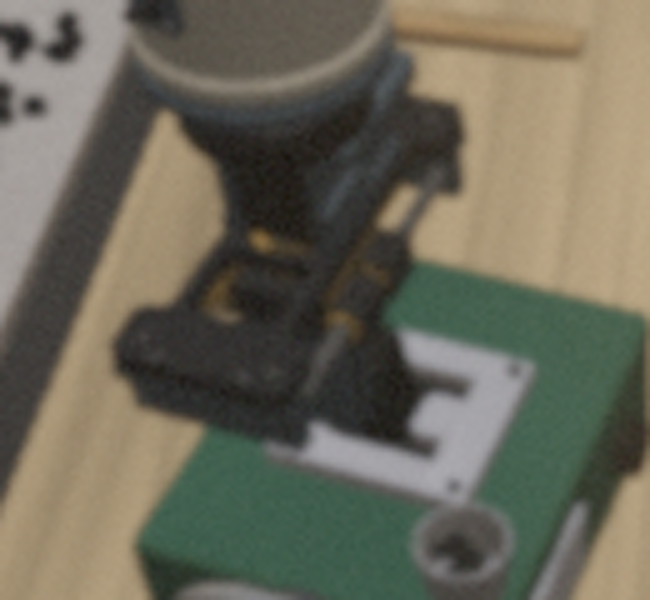

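apply_moves:
  increments:
    - {"tx": -3, "ty": 0, "tz": 10, "spin": 0}
    - {"tx": -6, "ty": 0, "tz": 20, "spin": 0}
    - {"tx": -8, "ty": 0, "tz": 30, "spin": 0}
    - {"tx": -8, "ty": 0, "tz": 40, "spin": 0}
    - {"tx": -8, "ty": 0, "tz": 50, "spin": 0}
    - {"tx": -8, "ty": 0, "tz": 56, "spin": 0}
    - {"tx": -8, "ty": 0, "tz": 60, "spin": 0}
    - {"tx": -8, "ty": 0, "tz": 60, "spin": 0}
    - {"tx": -8, "ty": 0, "tz": 60, "spin": 0}
    - {"tx": -8, "ty": 0, "tz": 60, "spin": 0}

```text
t: 3.7
position: [0.6098, 0.1423, 0.1754]
orientation: [0.0, 0.12, 0.993, 0.0]
wrist_force: [0.5, -0.3, -0.2]
grip_width: 0.0005
```

```bash
cat >> h.py <<'E'
def wray(c,u,v):
    f=210/np.tan(np.radians(c['fov_y'])/2);du,dv=u-c['cx'],v-c['cy'];r=np.hypot(du,dv);th=r/f
    d=np.array([np.sin(th)*du/r,np.sin(th)*dv/r,np.cos(th)]);return rot(c['attitude'])@d
def watz(c,u,v,z):
    d=wray(c,u,v);return c['origin']+d*(z-c['origin'][2])/d[2]
E
python3 - <<'E'
from h import *
from cell import manip
c=manip.camera('wrist');cv2.imwrite('pics/w3.png',c['img'][:,:,::-1])
import pickle;pickle.dump(c,open('w3.pkl','wb'))
E
python3 go.py -8 90 175
```

```text
t 3.75 mach mm [ -8.3  97.7 175.5] ytool ang off 6.161695264236822e-05 F(mach) [ 0.4 -0.3  1. ] grip 0.0003
world [0.608 0.135 0.175] delta tool mm [-0.3 -7.7  0.5]
```

View pics/w3.png

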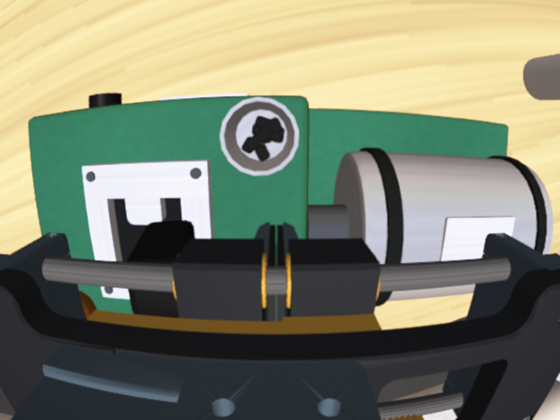

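```bash
python3 - <<'E'
from h import *
import pickle,sys
sys.argv=['x']
from go import w2m
c=pickle.load(open('w3.pkl','rb'))
for u,v,z in [(82,166,.12),(208,161,.12),(91,176,.12),(196,174,.12),(116,202,.12),(172,199,.12),(112,290,.12),(146,222,.215),(192,222,.215)]: print(u,v,(w2m(watz(c,u,v,z))*1e3).round(1))
E
```

```text
t 3.75 mach mm [ -8.3  97.7 175.5] ytool ang off 6.161695264236822e-05 F(mach) [ 0.4 -0.3  1. ] grip 0.0003
82 166 [-56.6 -49.  120. ]
208 161 [-56.6  51.2 120. ]
91 176 [-48.7 -41.4 120. ]
196 174 [-47.9  42.5 120. ]
116 202 [-28.6 -21.3 120. ]
172 199 [-30.5  23.9 120. ]
112 290 [ 45.9 -38.4 120. ]
146 222 [-43.   43.9 215. ]
192 222 [-43.2  63.7 215. ]
```

```bash
python3 - <<'E'
from h import *
import pickle,sys
sys.argv=['x']
from go import w2m,m2w
c=pickle.load(open('w3.pkl','rb'))
for u,v,z in [(146,222,.142),(192,222,.142)]: print(u,v,(w2m(watz(c,u,v,z))*1e3).round(1))
def wproj(p):
    f=210/np.tan(np.radians(c['fov_y'])/2);q=rot(c['attitude']).T@(p-c['origin']);r=np.hypot(q[0],q[1]);th=np.arctan2(r,q[2]);return np.array([q[0]/r*th*f+c['cx'],q[1]/r*th*f+c['cy']])
im0=c['img'][150:330,60:300,::-1]
outs=[]
for ac,fo in ((-.23,0),(-.23,-.04),(-.23,-.08)):
    im=np.clip(cv2.resize(im0,None,fx=3,fy=3).astype(float)*2,0,255).astype(np.uint8)
    Rx=R.from_euler('y',fo).as_matrix()@R.from_euler('x',ac).as_matrix()
    P=[]
    for a in(-.016,.016):
     for b in(-.016,.016):
      for z in(.122,.198): P.append(tuple(((wproj(m2w(Rx@np.array([a,b,z])+[0,0,.02]))-[60,150])*3).astype(int).tolist()))
    for i in range(8):
     for j in range(i):
      if bin(i^j).count('1')==1: cv2.line(im,P[i],P[j],(0,255,255),1)
    outs.append(im[100:500,100:500])
cv2.imwrite('pics/w3o.png',cv2.resize(np.hstack(outs),(798,266)))
E
```

```text
t 3.75 mach mm [ -8.3  97.7 175.5] ytool ang off 6.161695264236822e-05 F(mach) [ 0.4 -0.3  1. ] grip 0.0003
146 222 [-20.3  11.7 142. ]
192 222 [-20.6  43.6 142. ]
```

View pics/w3o.png

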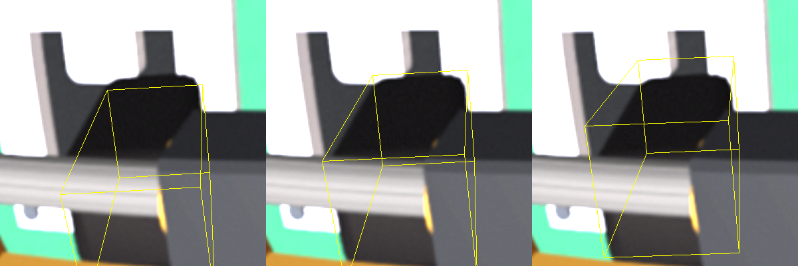

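Wrist overlay confirms the stick at across about −0.23 and fore about −0.03, within the neutral play, and the gate pose matches to within 1–2 mm. I'll start pushing right with a slight forward drift.

apply_moves:
  increments:
    - {"tx": 0, "ty": -6, "tz": 0, "spin": 0}
    - {"tx": 0, "ty": -12, "tz": 0, "spin": 0}
    - {"tx": 0, "ty": -17, "tz": 0, "spin": 0}
    - {"tx": 0, "ty": -21, "tz": 0, "spin": 0}
    - {"tx": 0, "ty": -24, "tz": 0, "spin": 0}
    - {"tx": -0.5, "ty": -28, "tz": 0, "spin": 0}
    - {"tx": -1, "ty": -32, "tz": 0, "spin": 0}
    - {"tx": -1.5, "ty": -36, "tz": 0, "spin": 0}
    - {"tx": -2, "ty": -40, "tz": 0, "spin": 0}
    - {"tx": -2, "ty": -44, "tz": 0, "spin": 0}

```text
t: 4.58
position: [0.601, 0.0988, 0.175]
orientation: [0.0, 0.12, 0.993, 0.0]
wrist_force: [1.1, 3.7, 2.7]
grip_width: 0.0005
```

```bash
cat > look.py <<'E'
from h import *
import sys
tag=sys.argv[1]; ac,fo=float(sys.argv[2]),float(sys.argv[3]); sys.argv=['x']
from go import w2m,m2w,manip
c=manip.camera('wrist')
def wproj(p):
    f=210/np.tan(np.radians(c['fov_y'])/2);q=rot(c['attitude']).T@(p-c['origin']);r=np.hypot(q[0],q[1]);th=np.arctan2(r,q[2]);return np.array([q[0]/r*th*f+c['cx'],q[1]/r*th*f+c['cy']])
im=np.clip(cv2.resize(c['img'][60:340,20:400,::-1],None,fx=2,fy=2).astype(float)*1.8,0,255).astype(np.uint8)
Rx=R.from_euler('y',fo).as_matrix()@R.from_euler('x',ac).as_matrix()
P=[tuple(((wproj(m2w(Rx@np.array([a,b,z])+[0,0,.02]))-[20,60])*2).astype(int).tolist()) for a in(-.016,.016) for b in(-.016,.016) for z in(.122,.198)]
for i in range(8):
 for j in range(i):
  if bin(i^j).count('1')==1: cv2.line(im,P[i],P[j],(0,255,255),1)
cv2.imwrite(f'pics/L{tag}.png',im)
E
python3 look.py 1 -0.1 -0.03
```

```text
t 4.58 mach mm [ -6.5  53.3 175. ] ytool ang off 0.00017461343782310124 F(mach) [0.2 3.9 2.7] grip 0.0005
```

View pics/L1.png

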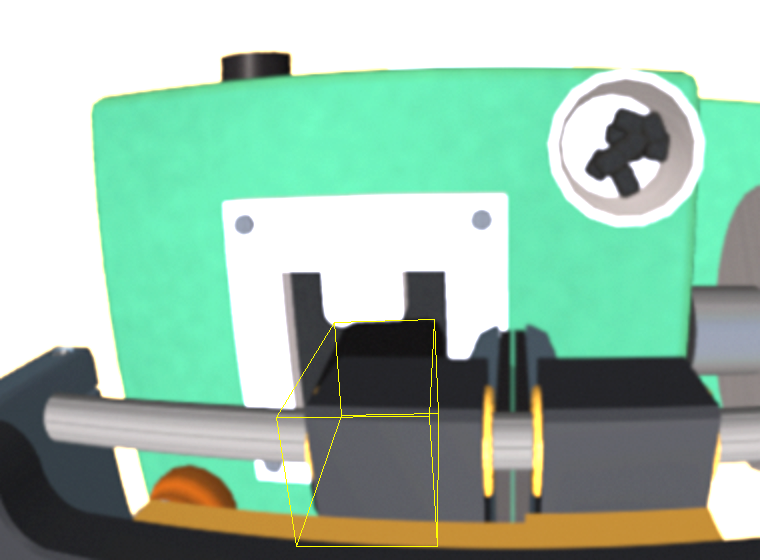

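apply_moves:
  increments:
    - {"tx": -0.5, "ty": -4, "tz": 0, "spin": 0}
    - {"tx": -1, "ty": -8, "tz": 0, "spin": 0}
    - {"tx": -1.5, "ty": -12, "tz": 0, "spin": 0}
    - {"tx": -2, "ty": -16, "tz": 0, "spin": 0}
    - {"tx": -2.5, "ty": -20, "tz": 0, "spin": 0}
    - {"tx": -3, "ty": -24, "tz": 0, "spin": 0}
    - {"tx": -3, "ty": -28, "tz": 0, "spin": 0}
    - {"tx": -3, "ty": -32, "tz": 0, "spin": 0}
    - {"tx": -3, "ty": -36, "tz": 0, "spin": 0}
    - {"tx": -3, "ty": -40, "tz": 0, "spin": 0}

```text
t: 5.47
position: [0.5943, 0.0591, 0.1749]
orientation: [0.0, 0.12, 0.993, 0.0]
wrist_force: [-0.4, 3.7, 2.0]
grip_width: 0.0007
```

```bash
python3 look.py 2 0.1 -0.03
```

```text
t 5.47 mach mm [ -3.6  13.1 174.9] ytool ang off 0.00010091497343181488 F(mach) [-1.3  3.5  2. ] grip 0.0007
```

View pics/L2.png

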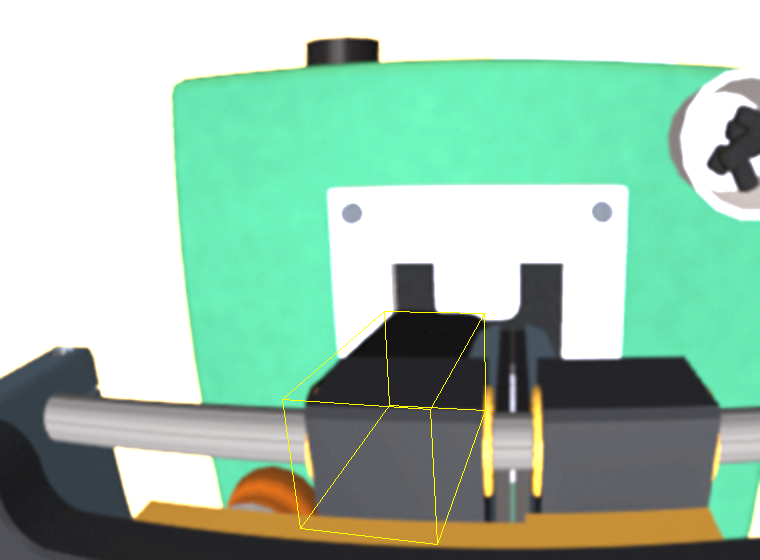

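apply_moves:
  increments:
    - {"tx": -0.5, "ty": -3, "tz": 0, "spin": 0}
    - {"tx": -1, "ty": -6, "tz": 0, "spin": 0}
    - {"tx": -1.5, "ty": -9, "tz": 0, "spin": 0}
    - {"tx": -2, "ty": -12, "tz": 0, "spin": 0}
    - {"tx": -2, "ty": -14, "tz": 0, "spin": 0}
    - {"tx": -2, "ty": -15, "tz": 0, "spin": 0}
    - {"tx": -2, "ty": -16, "tz": 0, "spin": 0}
    - {"tx": -2, "ty": -17, "tz": 0, "spin": 0}
    - {"tx": -2, "ty": -17, "tz": 0, "spin": 0}
    - {"tx": -2, "ty": -17, "tz": 0, "spin": 0}

```text
t: 6.35
position: [0.5924, 0.0424, 0.175]
orientation: [0.0, 0.12, 0.993, -0.0]
wrist_force: [-0.7, 0.1, -0.1]
grip_width: 0.0004
```

```bash
python3 look.py 3 0.22 -0.02
```

```text
t 6.35 mach mm [ -1.5  -3.6 175. ] ytool ang off 8.081360238201829e-05 F(mach) [-0.7 -0.  -0.1] grip 0.0004
```

View pics/L3.png

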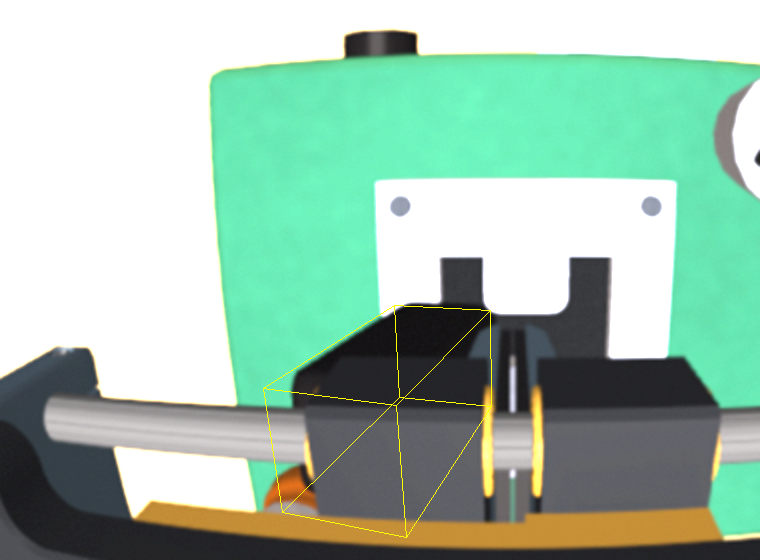

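apply_moves:
  increments:
    - {"tx": 0, "ty": -1, "tz": 0, "spin": 0}
    - {"tx": 0, "ty": -2, "tz": 0, "spin": 0}
    - {"tx": 0, "ty": -3, "tz": 0, "spin": 0}
    - {"tx": 0, "ty": -3.5, "tz": 0, "spin": 0}
    - {"tx": 0, "ty": -4, "tz": 0, "spin": 0}
    - {"tx": 0, "ty": -4, "tz": 0, "spin": 0}
    - {"tx": 0, "ty": -4, "tz": 0, "spin": 0}
    - {"tx": 0, "ty": -4, "tz": 0, "spin": 0}
    - {"tx": 0, "ty": -4, "tz": 0, "spin": 0}
    - {"tx": 0, "ty": -4, "tz": 0, "spin": 0}

```text
t: 7.23
position: [0.5914, 0.0385, 0.1749]
orientation: [0.0, 0.12, 0.993, -0.0]
wrist_force: [-0.3, 1.3, -0.1]
grip_width: 0.0002
```

```bash
python3 look.py 4 0.23 -0.02
```

```text
t 7.23 mach mm [ -1.6  -7.5 174.9] ytool ang off 6.132913597001188e-05 F(mach) [-0.6  1.2 -0.1] grip 0.0002
```

View pics/L4.png

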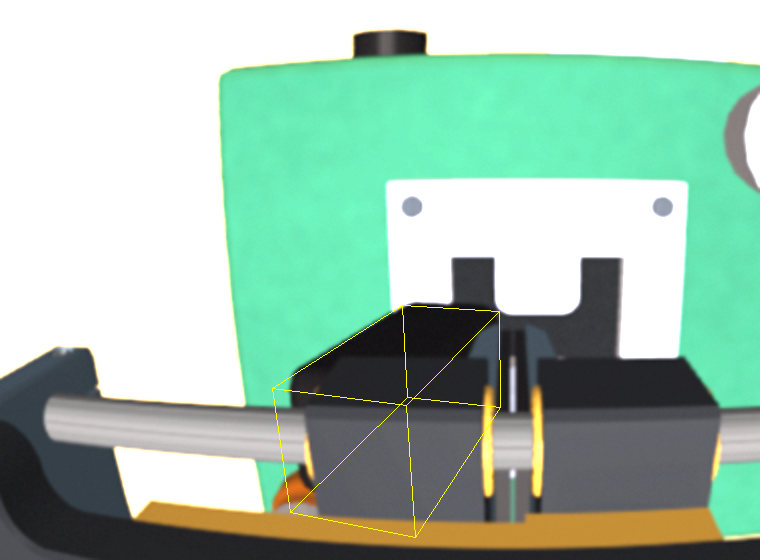

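apply_moves:
  increments:
    - {"tx": 0, "ty": -1, "tz": 0, "spin": 0}
    - {"tx": 0, "ty": -2, "tz": 0, "spin": 0}
    - {"tx": 0, "ty": -3, "tz": 0, "spin": 0}
    - {"tx": 0, "ty": -4, "tz": 0, "spin": 0}
    - {"tx": 0, "ty": -4, "tz": 0, "spin": 0}
    - {"tx": 0, "ty": -4, "tz": 0, "spin": 0}
    - {"tx": 0, "ty": -4, "tz": 0, "spin": 0}
    - {"tx": 0, "ty": -4, "tz": 0, "spin": 0}
    - {"tx": 0, "ty": -4, "tz": 0, "spin": 0}
    - {"tx": 0, "ty": -4, "tz": 0, "spin": 0}

```text
t: 8.12
position: [0.5906, 0.0356, 0.1748]
orientation: [0.0, 0.12, 0.993, 0.001]
wrist_force: [2.1, 10.4, -3.8]
grip_width: 0.0005
```

```bash
python3 look.py 5 0.23 -0.02
```

```text
t 8.12 mach mm [ -1.6 -10.6 174.8] ytool ang off 0.00010587879600029715 F(mach) [-0.4 10.6 -3.8] grip 0.0005
```

View pics/L5.png

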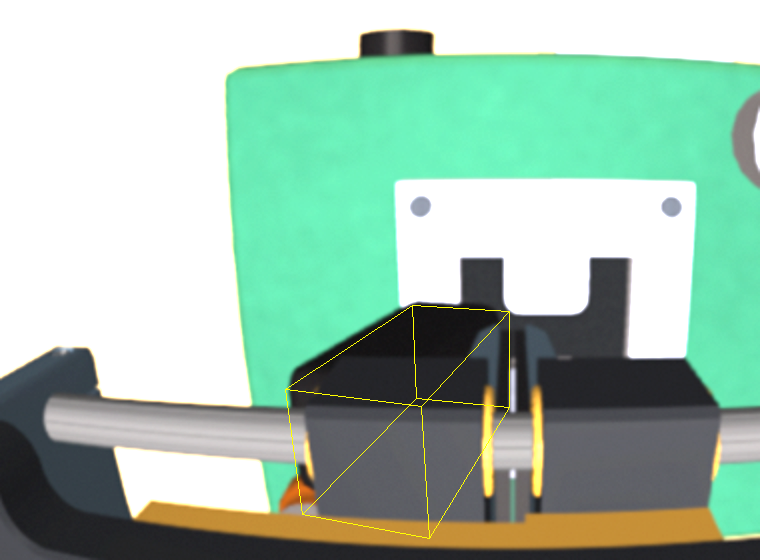

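The stick is against the right stop at 10.6 N, with across about 0.23. I'll back off to the left and go round to its near side.

apply_moves:
  increments:
    - {"tx": 0, "ty": 5, "tz": 0, "spin": 0}
    - {"tx": 0, "ty": 12, "tz": 0, "spin": 0}
    - {"tx": 0, "ty": 20, "tz": 0, "spin": 0}
    - {"tx": 5, "ty": 24, "tz": 0, "spin": 0}
    - {"tx": 18, "ty": 24, "tz": 0, "spin": 0}
    - {"tx": 33, "ty": 24, "tz": 0, "spin": 0}
    - {"tx": 48, "ty": 24, "tz": 0, "spin": 0}
    - {"tx": 58, "ty": 24, "tz": 0, "spin": 0}
    - {"tx": 62, "ty": 24, "tz": 0, "spin": 0}
    - {"tx": 62, "ty": 24, "tz": 0, "spin": 0}

```text
t: 9.0
position: [0.5353, 0.0731, 0.1751]
orientation: [-0.0, 0.119, 0.993, -0.0]
wrist_force: [0.6, 1.1, 1.4]
grip_width: 0.0006
```

```bash
python3 go.py -62 -35 175;python3 look.py 6 0.23 -0.02
```

```text
t 9.0 mach mm [-64.2  12.7 175.1] ytool ang off 0.0005800122648456918 F(mach) [0.3 1.2 1.4] grip 0.0006
world [0.526 0.026 0.175] delta tool mm [ -2.2 -47.7   0.1]
t 9.0 mach mm [-64.2  12.7 175.1] ytool ang off 0.0005800122648456918 F(mach) [0.3 1.2 1.4] grip 0.0006
```

View pics/L6.png

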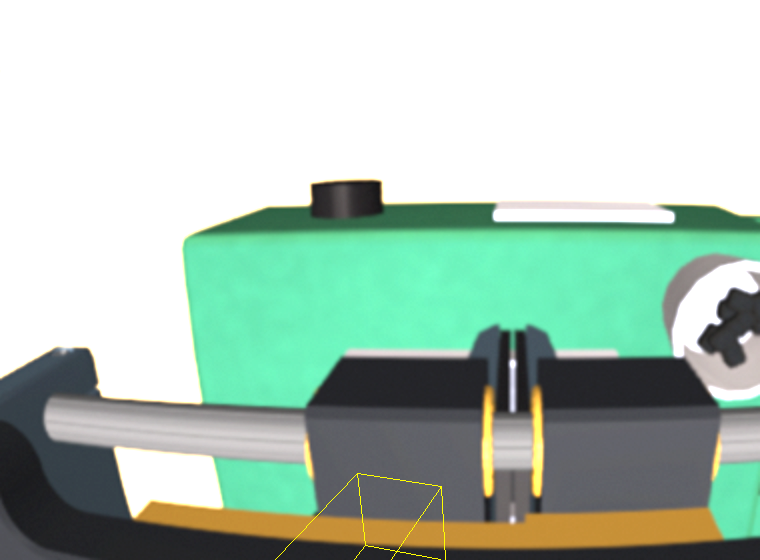

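Clear on the near side. Next I move right by 48 mm, then forward until I touch the grip.

apply_moves:
  increments:
    - {"tx": 0, "ty": -8, "tz": 0, "spin": 0}
    - {"tx": 0, "ty": -18, "tz": 0, "spin": 0}
    - {"tx": 0, "ty": -30, "tz": 0, "spin": 0}
    - {"tx": 0, "ty": -40, "tz": 0, "spin": 0}
    - {"tx": 0, "ty": -46, "tz": 0, "spin": 0}
    - {"tx": 0, "ty": -48, "tz": 0, "spin": 0}
    - {"tx": -4, "ty": -48, "tz": 0, "spin": 0}
    - {"tx": -8, "ty": -48, "tz": 0, "spin": 0}
    - {"tx": -12, "ty": -48, "tz": 0, "spin": 0}
    - {"tx": -16, "ty": -48, "tz": 0, "spin": 0}

```text
t: 9.88
position: [0.5407, 0.0225, 0.1749]
orientation: [0.0, 0.119, 0.993, 0.0]
wrist_force: [0.7, 0.1, -0.3]
grip_width: 0.0005
```

apply_moves:
  increments:
    - {"tx": -4, "ty": 0, "tz": 0, "spin": 0}
    - {"tx": -8, "ty": 0, "tz": 0, "spin": 0}
    - {"tx": -12, "ty": 0, "tz": 0, "spin": 0}
    - {"tx": -16, "ty": 0, "tz": 0, "spin": 0}
    - {"tx": -20, "ty": 0, "tz": 0, "spin": 0}
    - {"tx": -24, "ty": 0, "tz": 0, "spin": 0}
    - {"tx": -27, "ty": 0, "tz": 0, "spin": 0}
    - {"tx": -30, "ty": 0, "tz": 0, "spin": 0}
    - {"tx": -32, "ty": 0, "tz": 0, "spin": 0}
    - {"tx": -32, "ty": 0, "tz": 0, "spin": 0}

```text
t: 10.72
position: [0.5714, 0.0147, 0.1749]
orientation: [-0.0, 0.12, 0.993, -0.0]
wrist_force: [-1.4, -0.6, 1.6]
grip_width: 0.0004
```

```bash
python3 go.py -62 -35 175;python3 fit.py 0.23 0.1 d|tail -1
```

```text
t 10.72 mach mm [-15.3 -35.4 174.9] ytool ang off 0.00010435655008997347 F(mach) [-1.3 -0.9  1.6] grip 0.0004
world [0.526 0.026 0.175] delta tool mm [46.7  0.4 -0.1]
[ 0.59468053  0.04547799 -0.23986087] 1.396243546647702 [[0.4, 0.1], [0.0, 0.4], [0.2, -0.4], [0.8, -0.7], [0.2, -0.1], [0.2, 0.8], [-0.1, 0.7]]
```

View pics/od.png

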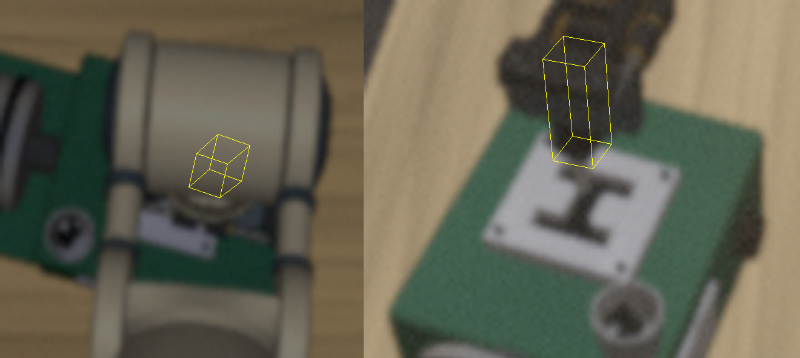

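apply_moves:
  increments:
    - {"tx": -3, "ty": 0, "tz": 0, "spin": 0}
    - {"tx": -6, "ty": 0, "tz": 0, "spin": 0}
    - {"tx": -9, "ty": 0, "tz": 0, "spin": 0}
    - {"tx": -12, "ty": 0, "tz": 0, "spin": 0}
    - {"tx": -15, "ty": 0, "tz": 0, "spin": 0}
    - {"tx": -17, "ty": 0, "tz": 0, "spin": 0}
    - {"tx": -19, "ty": 0, "tz": 0, "spin": 0}
    - {"tx": -20, "ty": 0, "tz": 0, "spin": 0}
    - {"tx": -20, "ty": 0, "tz": 0, "spin": 0}
    - {"tx": -20, "ty": 0, "tz": 0, "spin": 0}

```text
t: 11.65
position: [0.5886, 0.0106, 0.174]
orientation: [-0.002, 0.12, 0.993, 0.0]
wrist_force: [-10.1, 4.7, 0.9]
grip_width: 0.0003
```

```bash
python3 go.py
```

```text
t 11.65 mach mm [  2.4 -35.3 174. ] ytool ang off 0.00024544023976838525 F(mach) [-10.9   2.2   0.9] grip 0.0003
```

apply_moves:
  increments:
    - {"tx": -1, "ty": 0, "tz": 0, "spin": 0}
    - {"tx": -2, "ty": 0, "tz": 0, "spin": 0}
    - {"tx": -3, "ty": 0, "tz": 0, "spin": 0}
    - {"tx": -4, "ty": 0, "tz": 0, "spin": 0}
    - {"tx": -4, "ty": 0, "tz": 0, "spin": 0}
    - {"tx": -4, "ty": 0, "tz": 0, "spin": 0}
    - {"tx": -4, "ty": 0, "tz": 0, "spin": 0}
    - {"tx": -4, "ty": 0, "tz": 0, "spin": 0}
    - {"tx": -4, "ty": 0, "tz": 0, "spin": 0}
    - {"tx": -4, "ty": 0, "tz": 0, "spin": 0}

```text
t: 12.48
position: [0.5899, 0.0103, 0.1737]
orientation: [-0.005, 0.119, 0.993, 0.0]
wrist_force: [-25.0, 8.7, 10.0]
grip_width: 0.0004
```

```bash
python3 go.py;python3 look.py 7 0.23 0.24
```

```text
t 12.48 mach mm [  3.7 -35.3 173.7] ytool ang off 0.0004798595594440458 F(mach) [-26.4   2.5  10. ] grip 0.0004
t 12.48 mach mm [  3.7 -35.3 173.7] ytool ang off 0.0004798595594440458 F(mach) [-26.4   2.5  10. ] grip 0.0004
```

View pics/L7.png

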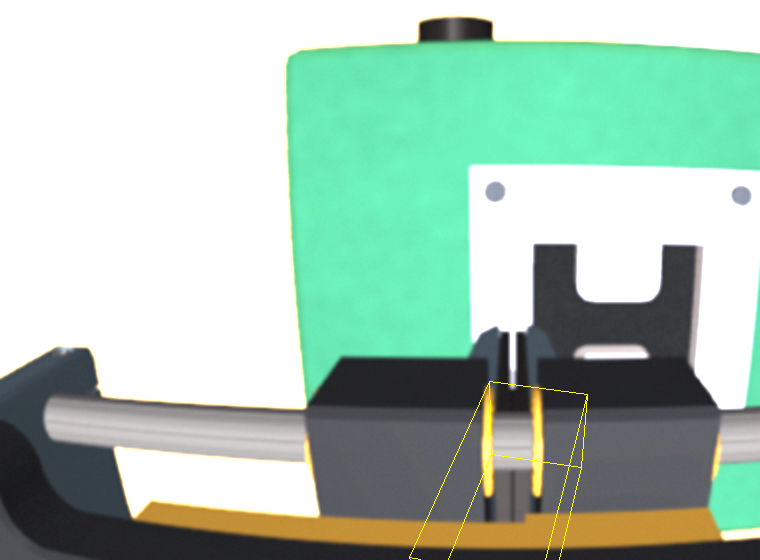

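It's a hard stop at 26 N. I'll back straight off, rise and move clear, then check.

apply_moves:
  increments:
    - {"tx": 5, "ty": 0, "tz": 0, "spin": 0}
    - {"tx": 15, "ty": 0, "tz": 0, "spin": 0}
    - {"tx": 30, "ty": 0, "tz": 0, "spin": 0}
    - {"tx": 50, "ty": 0, "tz": 0, "spin": 0}
    - {"tx": 75, "ty": 0, "tz": -10, "spin": 0}
    - {"tx": 100, "ty": 0, "tz": -30, "spin": 0}
    - {"tx": 125, "ty": 0, "tz": -50, "spin": 0}
    - {"tx": 145, "ty": 0, "tz": -70, "spin": 0}
    - {"tx": 155, "ty": 0, "tz": -80, "spin": 0}
    - {"tx": 160, "ty": 0, "tz": -80, "spin": 0}

```text
t: 13.37
position: [0.4387, 0.0473, 0.2571]
orientation: [0.002, 0.119, 0.993, 0.0]
wrist_force: [0.9, 0.1, 0.4]
grip_width: 0.0005
```

apply_moves:
  increments:
    - {"tx": 10, "ty": 20, "tz": 0, "spin": 0}
    - {"tx": 20, "ty": 50, "tz": 0, "spin": 0}
    - {"tx": 30, "ty": 85, "tz": 0, "spin": 0}
    - {"tx": 40, "ty": 120, "tz": 0, "spin": 0}
    - {"tx": 45, "ty": 155, "tz": 0, "spin": 0}
    - {"tx": 50, "ty": 190, "tz": 0, "spin": 0}
    - {"tx": 50, "ty": 220, "tz": 0, "spin": 0}
    - {"tx": 50, "ty": 240, "tz": 0, "spin": 0}
    - {"tx": 50, "ty": 250, "tz": 0, "spin": 0}
    - {"tx": 50, "ty": 250, "tz": 0, "spin": 0}

```text
t: 14.2
position: [0.4502, 0.3032, 0.2539]
orientation: [-0.0, 0.119, 0.993, -0.0]
wrist_force: [-1.0, -0.6, -0.8]
grip_width: -0.0001
```

```bash
python3 go.py;python3 fit.py 0.23 0.24 e|tail -1; python3 - <<'E'
from cell import manip
import cv2
cv2.imwrite('pics/top9.png',manip.camera('top')['img'][:,:,::-1])
E
```

```text
t 14.2 mach mm [-201.5  216.1  253.9] ytool ang off 0.001653553259421181 F(mach) [-0.9 -0.8 -0.8] grip -0.0001
[ 0.59468053  0.04547799 -0.23986087] 1.396243546647702 [[0.4, 0.1], [0.0, 0.4], [0.2, -0.4], [0.8, -0.7], [0.2, -0.1], [0.2, 0.8], [-0.1, 0.7]]
```

View pics/oe.png

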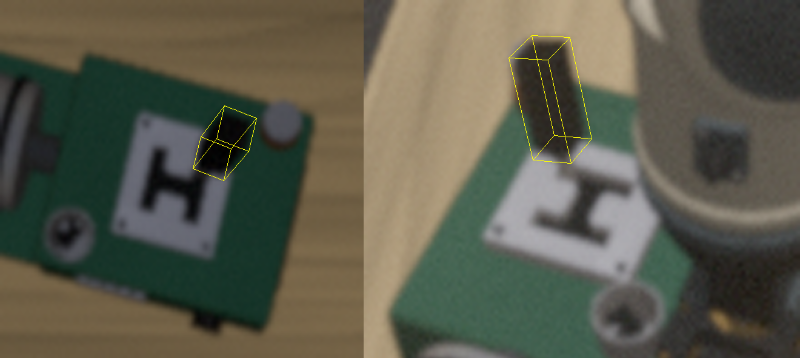

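View pics/top9.png

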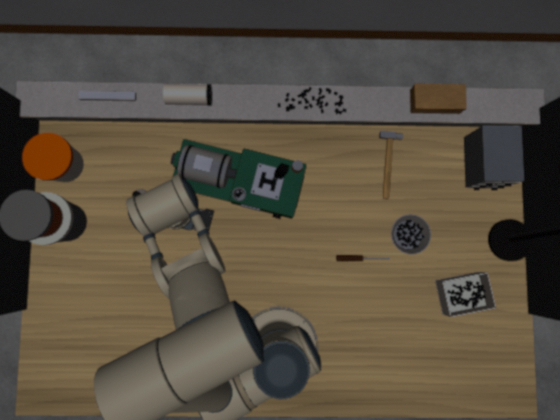

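```bash
for f in 0.20 0.25; do python3 fit.py 0.23 $f g$f >/dev/null; done; python3 - <<'E'
import cv2,numpy as np
r=[]
for f in ('0.20','0.25'):
    r+= [cv2.imread(f'pics/otg{f}.png')[130:300,300:440],cv2.imread(f'pics/osg{f}.png')[40:260,220:400][:170]]
h=170
o=np.hstack([x[:h] for x in r]);o=np.clip(o.astype(float)*2,0,255).astype(np.uint8);cv2.imwrite('pics/og.png',cv2.resize(o,(o.shape[1]*5//4,o.shape[0]*5//4)))
E
```

```text
(no output)
```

View pics/og.png

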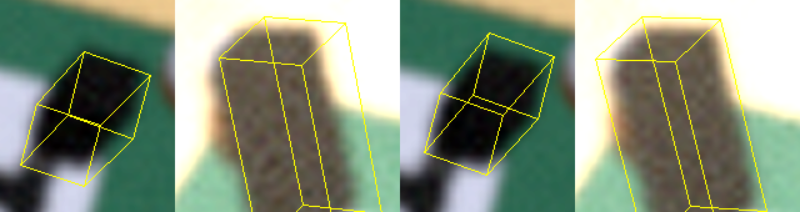

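```bash
python3 -c "
from cell import manip
print(manip.sign_off())"
```

```text
the job is handed in; nothing more can be done
None
```

I pushed the gearstick home into the third slot (far right) with closed fingertips and handed the job in at about 14.4 s. No verdict was reported.

- **Moves:** I pushed it along the neutral channel until it met the right-hand stop (about 11 N). Then I pushed from its near face forward to a hard stop (about 26 N), backed straight off and moved clear. I never pinched it, and I saw no dip toward the fourth slot: it stayed at about −0.03 rad fore until I pushed it forward.
- **Final checks:** Overlays on the top and side images show it at about +0.23 across and +0.22 to +0.24 fore, above the 0.205 needed. The finger position at the stop suggested about 0.245. The two differ slightly but stay within the few-millimetre measuring error. Wrist force was near zero once clear.
- **Bystanders:** The jar measures unmoved in the top view (it is hidden behind the grip in the side view). The cup, basket, hammer and screwdriver look unmoved, but the arm hid the white bottle in the last top picture. I passed about 60 mm above the bottle on the way in, and it was standing in the wrist pictures from the first approach.
- **Refused call:** One move call was rejected for missing keys and moved nothing.

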